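# Pull the wedged spacer plate from the flange gap and store it

## Task

The spacer plate with the orange tab is wedged between the two blue flange blocks, held by a sprung detent. Grip the tab, come in at a slant so that nothing knocks the gauge arm above it, draw the plate out and stand it upright, fully down, in the empty grey storage stand with neither end sticking out of the slot. Leave the plate in the other stand where it is.

Things in the scene. Friction and masses are not known exactly. Their poses are not given: they have to be found in the camera images.
- spacer_plate: Spacer plate to retrieve: brass body 60 (x) x 10 (y) x 58 (z) mm, on top of it, centred, an orange tab 36 (x) x 10 x 32 mm high (90 mm high in all; 0.13 to 0.25 kg). Origin: centre of its underside; z up, x along its width, y through its thickness. It starts in the gap with axes parallel to the fixture's: only the tab stands out above the blocks.
- fixture: Fixed test fixture. Origin: centre of the underside of its base (140 x 124 x 12 mm); z up, +x points roughly to the robot's left, -x to its right. On it two blue flange blocks, each 70 (x) x 30 (y) x 58 mm high, tops at z = 70 mm, with a vertical gap between them. Pipe stubs stand out of the blocks to y = +-56 mm, below z = 63 mm.
- gap_mouth (a point): Middle of the gap between the blocks at the level of their tops; axes as the fixture's. The gap is 12.5 mm wide (y), 70 mm long (x) and 58 mm deep, open above and at its -x end (the robot's right), closed at the +x end by a stop up to 13 mm below this point. So the plate can be drawn out straight or slantwise, up and to -x.
- detent_spot (a point): Where a spring-loaded ball in the block at +y presses into a 17 mm square window of the plate and pushes the plate against the other block (point 28 mm below the block top). Pulling the plate off the ball takes about 8 to 14 N, then about 5 N of rubbing until it is out of the gap.
- gauge_arm: Fixed gauge arm over the gap; origin and axes as the fixture's. Column at x = 50 to 68 mm; bar 34 mm wide (y) from x = -10 to 68 mm, underside z = 195 mm; on its -x end a dial gauge 62 mm across facing -x (x = -10 mm), top z = 290 mm. No room for a gripper straight down on the tab; slanted some 40 degrees, wrist towards -x, it passes. Do not knock it (over 10 N).
- stand_free: Empty grey storage stand, fixed. Origin: centre of the underside of its base (100 x 80 x 8 mm); z up. One slot along its x (roughly across the robot's view) through the middle, 15 mm wide, 90 mm long, floor at z = 8 mm, walls up to z = 44 mm, then flared lips up to z = 55 mm (mouth about 25 mm wide; lips reach y = +-19 mm). Open at both ends. The plate may stand in it either way round.
- stand_used: A stand of the same shape and axes, which already holds the spare plate; fixed.
- spare_plate: Steel spare plate with a white tab, same shape as the spacer plate, standing in the other stand. Origin: centre of its underside. Leave it there.
Mind the look-alikes: they are no part of the job. Of the things shaped like the spacer_plate, the brass one is meant.

How it is judged:
On the way:
1. the spacer plate is drawn completely out of the gap: its underside is above the tops of the flange blocks (z of spacer_plate in the frame of fixture above 0.071 m), for 0.1 s.
At the end, for the whole second after the job is handed in: The spacer plate stands at rest in the slot of the empty stand: upright within 0.25 rad, on the slot floor within 4 mm, parallel to the slot within 0.25 rad, its middle within 18 mm of the stand's middle along the slot. The spare plate still stands in its own stand, moved less than 15 mm (x of spacer_plate in the frame of stand_free between -0.018 and 0.018 m and y of spacer_plate in the frame of stand_free between -0.006 and 0.006 m and z of spacer_plate in the frame of stand_free between 0.004 and 0.012 m and angle between spacer_plate's own z axis and vertical below 0.25 rad and angle between the y axis of spacer_plate and the y axis of stand_free, either way round below 0.25 rad and linear speed of spacer_plate below 0.02 m/s and distance of spare_plate from where it was at the start of the episode below 0.015 m and angle between spare_plate's own z axis and vertical below 0.3 rad); the robot touches nothing.
It fails at once if the gauge arm or its gauge is knocked (more than 10 N) (contact force between gauge_arm and anything else above 10 N).
It fails at once if the spare plate is moved by more than 15 mm or lifted out (distance of spare_plate from where it was at the start of the episode above 0.015 m).
It also fails if it takes over 48 s, if anything falls off the work surface, if the arm or the gripper's body presses on something with over 40 N, if the wrist force passes 120 N, or if a joint passes its speed limit or range.

## Robot

A 6-joint arm with a two-finger parallel gripper is mounted at the origin on a cart in front of the work surface, level with it; the furniture and walls round the work are solid. World frame = base frame: x ahead of the robot, y to its left, z up, the work surface at z = 0. Lengths are in m, angles in rad, forces in N, time in s.
With the tool pointing down it reaches from about 0.275 to 0.75 m from the base axis. Payload 10.2 kg.
Tool frame: the origin (TCP) lies midway between the tips of the shut fingers; the grasp point (between the pads) lies 19 mm behind it (env.hold_point_z is the distance from the TCP to the grasp point, in m); x points along the fingers, z is the direction in which the jaws open and shut, and the axes are right-handed (so a half turn about x gives the same grasp; the last joint's range is limited). The gripper opens to 85 mm and grips with 20 to 120 N. Pads are 22 mm wide; open, the fingers measure 114 mm over their backs; the gripper's body (76 mm by 85 mm) begins 54 mm behind the grasp point. The pads swing forward as they close: fully open they stand 13 mm farther back than shut.
Start: joints at [0.903, 0.313, 1.498, -0, 1.331, -0.223], TCP at [0.226, 0.474, 0.231] pointing down, gripper open.
Joint ranges: [-2.94, 2.94], [-0.97, 2.17], [0.19, 2.56], [-1.23, 4.37], [0.02, 3.11], [-2.88, 2.88]. Speed limits (rad/s): [2.39, 2.39, 3.01, 3.14, 3.14, 3.14].

## Interface

Orientations are given as a unit quaternion [x, y, z, w].
In Python, from bench import env, kinematics, monitor, eyes, job gives the robot as it stands. The module is installed in compiled form; this text tells all that it offers. Calls block until the motion is done:
- env.reach(position, orientation): joint-space move of the TCP to a pose.
- env.movel(position, velocity=0.15, frame=None, guard=None): straight line of the TCP; frame=None keeps the orientation; velocity is the mean speed in m/s. With guard (N) it stops when the force on the tool has changed by that much, and returns True; else False.
- env.set_joints(angles): joint-space move.
- env.release() and env.close_gripper(effort=None): open the fingers fully, or close them until they stop; effort is the grip in N (None keeps the last).
- env.hold(seconds).
- kinematics.ik(position, orientation): joint angles nearest the present ones, or None.
- monitor.sense(): the state.
- eyes.grab_frame(name): name is "scene" or "top" or "wrist"; returns a dict with "frame" (400x640x3 uint8, red, green, blue), "mtx" (3x3 intrinsics, pixels), "k1" (the pictures are not rectified: a ray, as slopes to the right and down, at radius r is drawn at 1 + k1 r^2 times it, then the intrinsics apply), "view" (4x4, takes a point from world to camera coordinates). Camera axes: x right, y down, z forward; pixel columns grow to the right and rows downward; lengths in m; the calibration is good to about 2 mm. A picture is of the moment at which its call begins. There is no depth.
A pose or a line that the arm cannot do raises env.MotionError and nothing moves.
- job.hand_in(): hands the job in, once; it reports no verdict.
The state is a dict: "clock": time; "joints": joint angles; "qvel": joint speeds; "joint_efforts": joint torques, N m; "position": TCP position; "ee_rot": TCP orientation; "contact_force": force on the tool from outside, world axes, zero at the start; "ft_torque": the same for the moment, N m; "finger_gap": opening from 0.0 (shut) to 1.0 (fully open).
Only numpy, scipy, OpenCV 4.12 (cv2) and the standard library are available. Lean on these libraries where they do the work, as an engineer would, in place of code of your own. Each camera call takes 0.05 s, during which the arm holds its last target.

## Working session

There is one attempt and no reset: what is moved stays moved. The work goes in short steps, each a Python script; the robot and the scene stay as the last script left them, time stands still between calls to the robot, and variables do not carry over. Pictures are saved under pics/ and viewed, and the job is handed in when it is done.

```bash
mkdir -p pics; python3 - <<'E'
from bench import env, kinematics, monitor, eyes, job
import cv2,numpy as np
for n in ("scene","top","wrist"):
    f=eyes.grab_frame(n); cv2.imwrite(f"pics/{n}0.png",f["frame"][:,:,::-1])
    print(n,f["mtx"].tolist(),f["k1"]);print(np.round(f["view"],4).tolist())
s=monitor.sense();print(s); print(env.hold_point_z)
E
```

```text
scene [[374.2034476261653, 0.0, 319.22996851302963], [0.0, 374.2034476261653, 198.2688296038768], [0.0, 0.0, 1.0]] 0.012593478678571607
[[0.4677, -0.8838, -0.0129, -0.2233], [-0.5223, -0.2645, -0.8107, 0.3175], [0.7131, 0.3859, -0.5853, 0.544], [0.0, 0.0, 0.0, 1.0]]
top [[442.8242599978101, 0.0, 320.38571332448015], [0.0, 442.8242599978101, 191.22582830932046], [0.0, 0.0, 1.0]] -0.011397452440372909
[[-0.0074, -0.9996, -0.0268, 0.0307], [-0.9902, 0.0111, -0.1395, 0.5164], [0.1397, 0.0255, -0.9899, 0.8656], [0.0, 0.0, 0.0, 1.0]]
wrist [[324.74230880014943, 0.0, 320.43961389942075], [0.0, 324.74230880014943, 199.27745653630333], [0.0, 0.0, 1.0]] -0.00043096519290674115
[[0.4298, 0.9029, -0.0014, -0.5263], [0.8612, -0.4095, 0.3009, -0.039], [0.2711, -0.1305, -0.9537, 0.3797], [0.0, 0.0, 0.0, 1.0]]
{'clock': 0.15, 'joints': array([ 9.02605732e-01,  3.13309502e-01,  1.49823570e+00, -1.84434575e-05,
        1.33099390e+00, -2.23427883e-01]), 'qvel': array([-0.00010874, -0.00149376, -0.00297049,  0.00015518, -0.0007784 ,
        0.00100416]), 'joint_efforts': array([ 1.15150717e-03, -4.12366676e+01, -2.59796637e+01, -2.04331291e-04,
        3.14111516e-03, -1.34309097e-07]), 'position': array([0.22578926, 0.4737623 , 0.23088278]), 'ee_rot': array([-0.37752972,  0.59827649,  0.37729486,  0.59764968]), 'contact_force': array([-0.09011428, -0.37270196,  0.01022556]), 'ft_torque': array([ 0.00383576,  0.03176841, -0.04466001]), 'finger_gap': 1.0007055239433809}
0.0187
```

View pics/scene0.png

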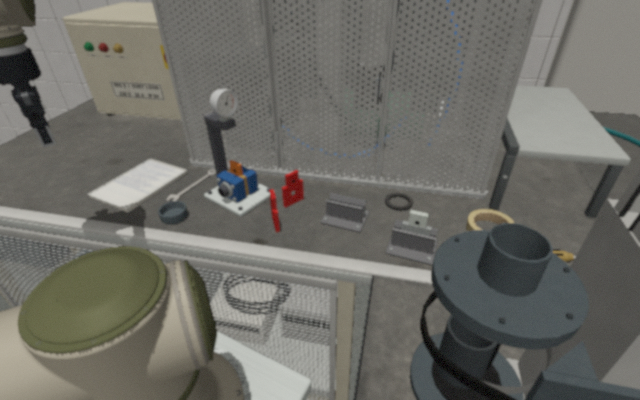

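View pics/top0.png

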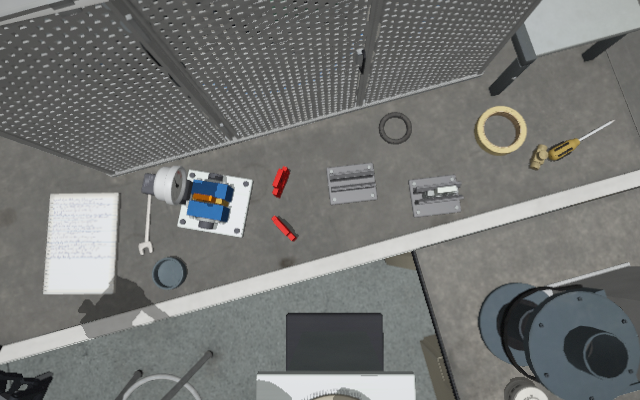

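View pics/wrist0.png

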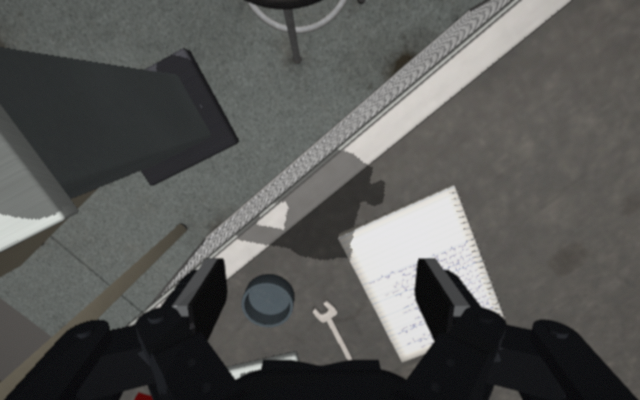

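```bash
python3 - <<'E'
import cv2
a=cv2.imread("pics/top0.png")
cv2.imwrite("pics/t1.png",cv2.resize(a[155:250,140:310],None,fx=4.7,fy=4.7,interpolation=cv2.INTER_CUBIC))
cv2.imwrite("pics/t2.png",cv2.resize(a[150:230,310:470],None,fx=5,fy=5,interpolation=cv2.INTER_CUBIC))
a=cv2.imread("pics/scene0.png")
cv2.imwrite("pics/s1.png",cv2.resize(a[80:240,190:310],None,fx=3.7,fy=3.7,interpolation=cv2.INTER_CUBIC))
cv2.imwrite("pics/s2.png",cv2.resize(a[170:270,250:450],None,fx=4,fy=4,interpolation=cv2.INTER_CUBIC))
E
```

```text
(no output)
```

View pics/t1.png

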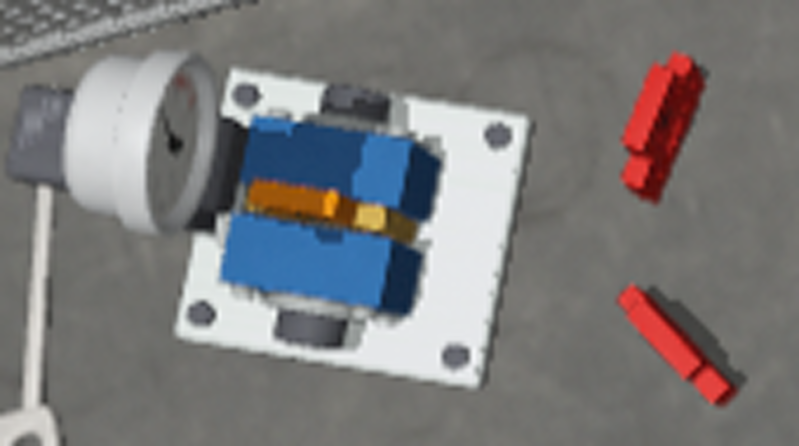

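View pics/t2.png

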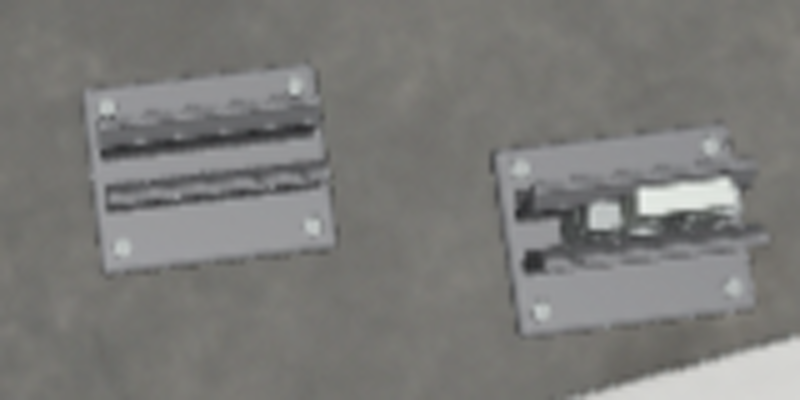

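View pics/s1.png

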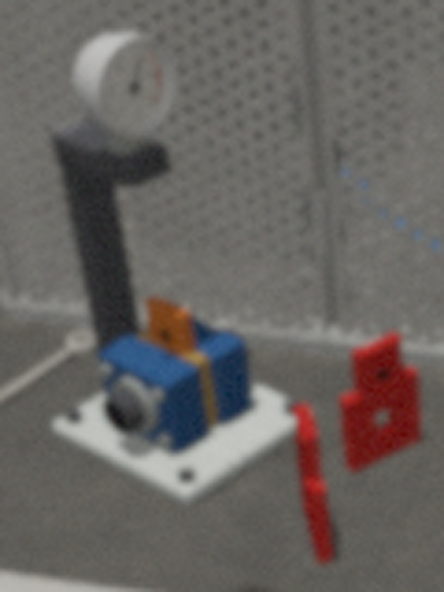

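View pics/s2.png

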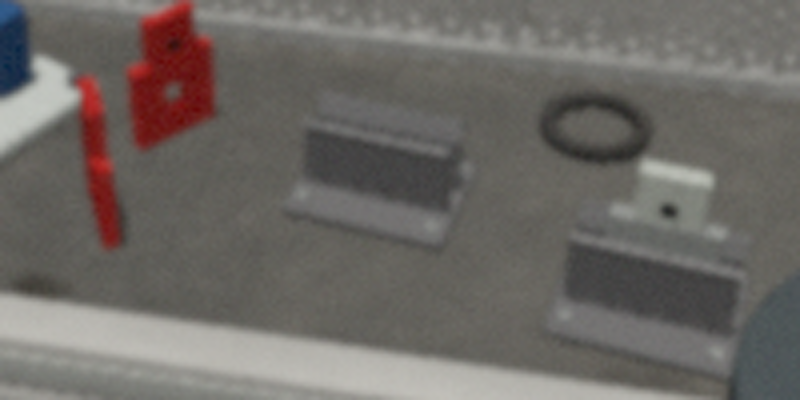

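```bash
cat > h.py <<'E'
import numpy as np, cv2
from scipy.optimize import least_squares
from scipy.spatial.transform import Rotation as R
def proj(f,P):
    P=np.atleast_2d(P); V=np.array(f["view"]); c=P@V[:3,:3].T+V[:3,3]
    s=c[:,:2]/c[:,2:]; s=s*(1+f["k1"]*(s**2).sum(1,keepdims=True))
    m=np.array(f["mtx"]); return s*[m[0,0],m[1,1]]+[m[0,2],m[1,2]]
def pose(p):
    c,s=np.cos(p[2]),np.sin(p[2]); return np.array([[c,-s,0],[s,c,0],[0,0,1]]),np.array([p[0],p[1],0])
def toW(p,L):
    A,t=pose(p); return np.atleast_2d(L)@A.T+t
def fit(obs,p0):  # obs: list of (frame, local pts, pixels)
    g=lambda p: np.concatenate([(proj(f,toW(p,L))-px).ravel() for f,L,px in obs])
    r=least_squares(g,p0); return r.x,np.round(r.fun.reshape(-1,2),1)
E
cat > m1.py <<'E'
from h import *
from bench import eyes
top=eyes.grab_frame("top"); sc=eyes.grab_frame("scene")
u=lambda px,s,o:(np.array(px)+.5)/s-.5+np.array(o)
fx=u([(230,68),(530,115),(483,387),(177,337)],4.7,(140,155))
sf=u([(87,90),(312,67),(335,246),(107,272)],5,(310,150))
su=u([(497,153),(722,126),(752,305),(523,333)],5,(310,150))
# +x left (world +y): image left = +x local; image up = world +x = local -y
def C(a,b,z): return np.array([(a,-b,z),(-a,-b,z),(-a,b,z),(a,b,z)])
print(fit([(top,C(.07,.062,.012),fx)],[.5,.25,1.57]))
print(fit([(top,C(.05,.04,.008),sf)],[.5,-.05,1.57]))
print(fit([(top,C(.05,.04,.008),su)],[.5,-.25,1.57]))
sx=u([(310,408),(185,497),(53,425)],3.7,(190,80))
Lf=C(.07,.062,.012)
print(fit([(top,Lf,fx),(sc,Lf[[1,2,3]],sx)],[.5,.25,1.57]))
ss=u([(442,243),(287,208)],4,(250,170))
Ls=C(.05,.04,.008)
print(fit([(top,Ls,sf),(sc,Ls[[2,3]],ss)],[.5,-.05,1.57]))
E
python3 m1.py
```

```text
(array([0.49852091, 0.24807733, 1.40708752]), array([[-0.1, -0.1],
       [ 0.5, -0.3],
       [-0. ,  0.1],
       [-0.4,  0.3]]))
(array([ 0.53694693, -0.03925414,  1.66935501]), array([[-1. , -0.4],
       [ 0.9, -0.9],
       [ 1. ,  0.6],
       [-0.9,  0.6]]))
(array([ 0.50939289, -0.2110904 ,  1.68168442]), array([[-1.3, -0.8],
       [ 1. , -1.1],
       [ 1.2,  0.8],
       [-0.9,  1. ]]))
(array([0.4975135 , 0.24845433, 1.40481647]), array([[-0.2,  0.3],
       [ 0.4,  0.2],
       [-0.3,  0.7],
       [-0.6,  0.7],
       [ 1.7, -0.2],
       [ 0.7, -1.1],
       [-0.5, -1.2]]))
(array([ 0.53683143, -0.03994911,  1.67662395]), array([[-0.8, -0.1],
       [ 1.1, -1. ],
       [ 1.5,  0.5],
       [-0.4,  0.8],
       [ 0.2, -0.2],
       [-1.4, -1.3]]))
```

```bash
cat >> h.py <<'E'
def tool(yaw,th,flip=False):
    """x_tool = approach dir, fixture x dir at yaw; th from vertical; wrist toward -x"""
    fx=np.array([np.cos(yaw),np.sin(yaw),0]); fy=np.array([-np.sin(yaw),np.cos(yaw),0]); z=np.array([0,0,1.])
    xt=np.sin(th)*fx-np.cos(th)*z; zt=fy*(-1 if flip else 1); yt=np.cross(zt,xt)
    return np.stack([xt,yt,zt],1)
q=lambda M: R.from_matrix(M).as_quat()
E
python3 - <<'E'
from h import *
from bench import env, kinematics, monitor, eyes
s=monitor.sense(); M=R.from_quat(s["ee_rot"]).as_matrix()
f=eyes.grab_frame("wrist"); V=np.array(f["view"]); c=-V[:3,:3].T@V[:3,3]
print("cam in tool",M.T@(c-s["position"]),"axes",np.round(M.T@V[:3,:3].T,2).tolist())
p=[.498,.248,1.405]
for th in (35,40,45):
  for fl in (0,1):
    M=tool(p[2],np.radians(th),fl)
    for back in (0,.13):
        g=toW(p,[-.005,-.001,.095])[0]; t=g+M[:,0]*(.0187-back)
        print(th,fl,back,np.round(t,3),kinematics.ik(t,q(M)))
    st=[.537,-.0396,1.67]; M=tool(st[2],np.radians(th),fl)
    t=toW(st,[-.005,0,.091])[0]+M[:,0]*.0187
    print("stand",kinematics.ik(t,q(M)), kinematics.ik(t+[0,0,.12],q(M)))
E
```

```text
cam in tool [-0.14227064  0.07728717  0.00183096] axes [[0.0, -0.3, 0.95], [0.0, -0.95, -0.3], [1.0, 0.0, -0.0]]
35 0 0 [0.5   0.253 0.08 ] [-0.01525271  0.49565994  1.82166917  0.80720612  0.90278127  2.75039881]
35 0 0.13 [0.488 0.18  0.186] [-0.17641468  0.28131803  1.79813198  0.67373246  1.16624185  2.82416381]
stand [-0.51722555  0.65688095  1.53841515  0.49914629  1.35928309  2.3145166 ] [-0.51722555  0.50316664  1.44012344  0.48706649  1.58153377  2.43416527]
35 1 0 [0.5   0.253 0.08 ] [-0.01525271  0.49565994  1.82166917  0.80720612  0.90278127 -0.39119384]
35 1 0.13 [0.488 0.18  0.186] [-0.17641468  0.28131803  1.79813198  0.67373246  1.16624185 -0.31742885]
stand [-0.51722555  0.65688095  1.53841515  0.49914629  1.35928309 -0.82707605] [-0.51722555  0.50316664  1.44012344  0.48706649  1.58153377 -0.70742738]
40 0 0 [0.5   0.255 0.081] [-0.04971662  0.50911682  1.84565255  0.91632683  0.93524688  2.63417215]
40 0 0.13 [0.486 0.172 0.18 ] [-0.23311263  0.29826761  1.83506198  0.76274859  1.18965484  2.71224419]
stand [-0.54042627  0.68777064  1.52136501  0.54859388  1.421917
[... 466 characters left out ...]
56 0.082] [-0.08226728  0.52790611  1.8666545   1.01550271  0.97774295  2.52616549]
45 0 0.13 [0.485 0.165 0.174] [-0.28617787  0.32448078  1.86754115  0.84381273  1.22121211  2.6046029 ]
stand [-0.56138481  0.72067033  1.50410526  0.59489434  1.48487013  2.25109707] [-0.56138481  0.55919298  1.42398855  0.59683012  1.68513543  2.3864726 ]
45 1 0 [0.5   0.256 0.082] [-0.08226728  0.52790611  1.8666545   1.01550271  0.97774295 -0.61542716]
45 1 0.13 [0.485 0.165 0.174] [-0.28617787  0.32448078  1.86754115  0.84381273  1.22121211 -0.53698975]
stand [-0.56138481  0.72067033  1.50410526  0.59489434  1.48487013 -0.89049559] [-0.56138481  0.55919298  1.42398855  0.59683012  1.68513543 -0.75512006]
```

```bash
python3 - <<'E'
from h import *
from bench import env, kinematics, monitor, eyes
p=[.498,.248,1.405]
M=tool(p[2],np.radians(40)); g=toW(p,[-.005,-.001,.095])[0]; t=g+M[:,0]*(.0187-.13)
Q0=monitor.sense()["ee_rot"]
env.reach([.25,.30,.42],Q0); print(monitor.sense()["clock"],monitor.sense()["joints"])
env.reach([.36,0.0,.40],q(M)); print(monitor.sense()["clock"],monitor.sense()["joints"])
env.reach(t,q(M)); s=monitor.sense(); print(s["clock"],s["joints"],s["contact_force"],s["position"]-t)
f=eyes.grab_frame("wrist"); cv2.imwrite("pics/w1.png",f["frame"][:,:,::-1])
np.save("w1.npy",f,allow_pickle=True)
f=eyes.grab_frame("scene"); cv2.imwrite("pics/s3.png",f["frame"][:,:,::-1])
E
```

```text
1.3083 [ 5.74506421e-01 -5.51761508e-02  1.44119554e+00  3.78036793e-05
  1.75789860e+00 -5.51783498e-01]
4.0083 [-0.77148497 -0.10437528  1.6832962   0.60179652  1.9390647   2.64797079]
5.1833 [-0.23418909  0.29722968  1.83397482  0.76254558  1.19038734  2.71214383] [-0.16145559 -0.82719572  0.14464161] [ 0.00048849 -0.00058239  0.0008031 ]
```

View pics/w1.png

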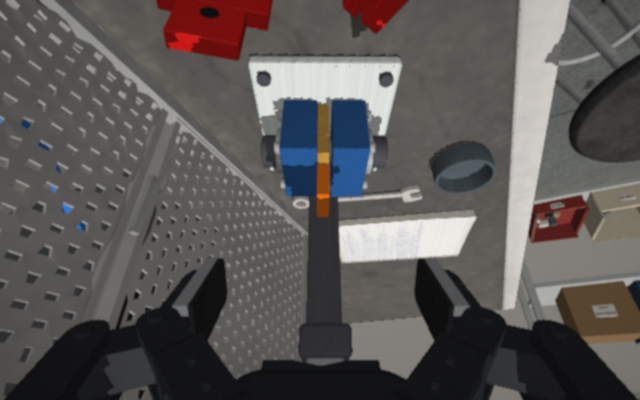

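View pics/s3.png

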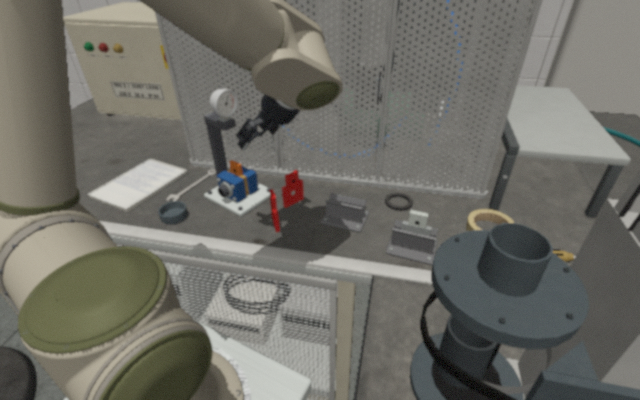

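```bash
cat > ov.py <<'E'
from h import *
import sys
def overlay(f,p,px,name,crop,s,py=-.00125):
    x0,y0,x1,y1=crop
    a=cv2.resize(f["frame"][y0:y1,x0:x1,::-1],None,fx=s,fy=s,interpolation=cv2.INTER_CUBIC)
    def dots(L,col):
        for u in (proj(f,toW(p,L))-[x0,y0]+.5)*s-.5: cv2.circle(a,tuple(int(round(v)) for v in u),3,col,1)
    B=lambda xs,ys,zs:[(x,y,z) for x in xs for y in ys for z in zs]
    dots(B((-.07,.07),(-.062,.062),(.012,)),(0,255,0))
    dots(B((-.035,.035),(-.03625,-.00625,.00625,.03625),(.07,)),(255,255,0))
    dots(B((px-.018,px+.018),(py-.005,py+.005),(.070,.102)),(255,0,255))
    dots(B((px-.030,),(py-.005,py+.005),(.070,)),(255,255,255))
    cv2.imwrite(name,a)
E
python3 - <<'E'
from ov import *
f=np.load("w1.npy",allow_pickle=True).item()
overlay(f,[.4985,.248,1.406],0,"pics/w1o.png",(230,40,420,230),4)
E
```

```text
(no output)
```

View pics/w1o.png

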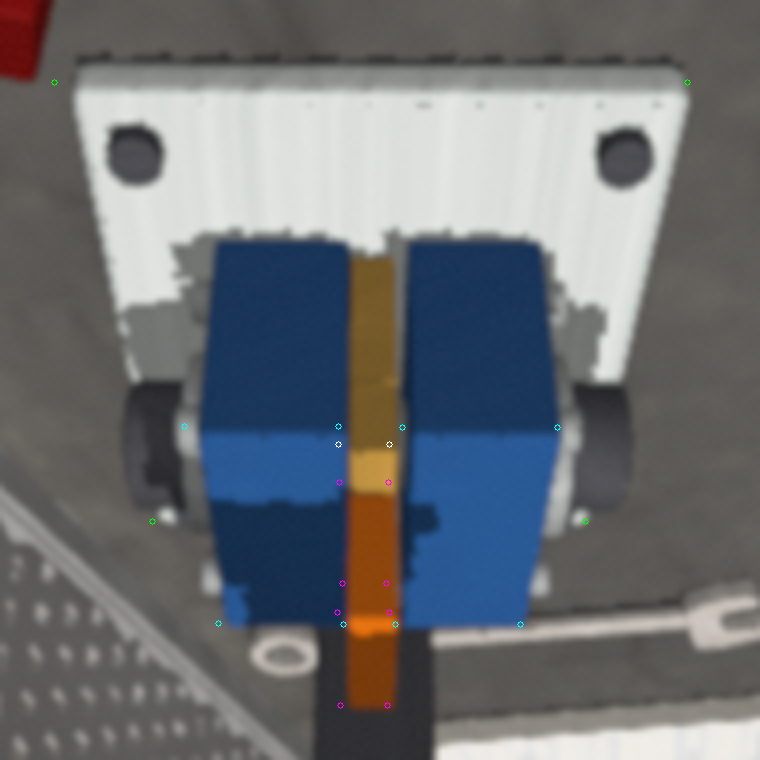

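```bash
python3 - <<'E'
from ov import *
f=np.load("w1.npy",allow_pickle=True).item()
px=(np.array([(201,432),(348,432),(405,432),(558,432),(225,627),(345,627),(401,627),(529,627),(75,90),(690,90)])+.5)/4-.5+[230,40]
L=np.array([(x,y,.07) for x in (-.035,.035) for y in (-.03625,-.00625,.00625,.03625)]+[(-.07,-.062,.012),(-.07,.062,.012)])
p,r=fit([(f,L,px)],[.4985,.248,1.406]);print(p,r.tolist())
def g(v):
    W=toW(v[:3],L)+[0,0,v[3]]; return (proj(f,W)-px).ravel()
s=least_squares(g,[.4985,.248,1.406,0]);print(s.x,np.round(s.fun.reshape(-1,2),1).tolist())
# also small camera translation+rotation with fixture fixed
def g(v):
    W=toW(v[:3],L); d=R.from_rotvec(v[3:6]).as_matrix(); V=np.array(f["view"]).copy(); V[:3,:3]=d@V[:3,:3]; V[:3,3]=d@V[:3,3]+v[6:9]
    return np.concatenate([(proj({**f,"view":V},W)-px).ravel(), v[3:6]/.01, v[6:9]/.003, (v[:3]-[.4985,.248,1.406])/[.002,.002,.01]])
s=least_squares(g,[.4985,.248,1.406]+[0]*6);print(s.x,np.round(s.fun[:20].reshape(-1,2),1).tolist())
# tab: top -x edge row 617 cols 347..398, top +x edge row 710; tab base -x edge row 492; body edge 450
pp=(np.array([(347,617),(398,617),(347,710),(396,710),(347,492),(397,492)])+.5)/4-.5+[230,40]
def h(v):
    Lp=[(v[0]-.018,v[1]-.005,.102),(v[0]-.018,v[1]+.005,.102),(v[0]+.018,v[1]-.005,.102),(v[0]+.018,v[1]+.005,.102),(v[0]-.018,v[1]-.005,.07),(v[0]-.018,v[1]+.005,.07)]
    return (proj(f,toW(p,Lp))-pp).ravel()
s=least_squares(h,[0,0]);print(s.x,np.round(s.fun.reshape(-1,2),1).tolist())
E
```

```text
[0.49719718 0.25007227 1.40238844] [[-1.8, 0.1], [-0.2, 0.2], [1.5, 0.2], [1.6, 0.4], [-0.0, 0.1], [1.1, 0.2], [0.1, 0.2], [-0.8, 0.3], [-2.5, -0.2], [1.2, 0.4]]
[ 0.49752288  0.25219783  1.4023997  -0.00217056] [[-1.3, -0.2], [-0.1, -0.1], [1.4, -0.0], [1.0, 0.1], [0.3, -0.6], [1.2, -0.5], [0.0, -0.4], [-1.2, -0.3], [-1.6, 0.5], [0.3, 1.1]]
[ 4.98394431e-01  2.48920625e-01  1.40488682e+00 -3.51049156e-03
  2.50540746e-03  3.36521888e-03  5.93059956e-04 -1.04034895e-03
  3.05114276e-03] [[-1.5, -0.3], [-0.3, -0.2], [1.3, -0.1], [1.0, 0.1], [0.3, -0.4], [1.2, -0.3], [0.1, -0.2], [-1.0, -0.0], [-1.6, 0.4], [0.5, 1.0]]
[ 0.00060484 -0.00116362] [[-0.1, 0.5], [0.1, 0.5], [0.3, 0.0], [-0.5, 0.1], [0.3, -0.5], [-0.1, -0.5]]
```

```bash
python3 - <<'E'
from h import *
from bench import env, kinematics, monitor, eyes
p=[.4976,.2495,1.404]
M=tool(p[2],np.radians(40)); g=toW(p,[-.004,-.0012,.096])[0]; t=g+M[:,0]*.0187
print(env.movel(t-M[:,0]*.03,velocity=.12,frame=q(M),guard=15))
print(env.movel(t,velocity=.06,guard=12))
s=monitor.sense(); print(s["clock"],s["contact_force"],s["position"]-t)
for n in ("wrist","scene"):
    f=eyes.grab_frame(n); cv2.imwrite(f"pics/{n}4.png",f["frame"][:,:,::-1] if n=="wrist" else cv2.resize(f["frame"][80:240,190:350,::-1],None,fx=3.7,fy=3.7,interpolation=cv2.INTER_CUBIC))
E
```

```text
False
False
6.925 [0.42579602 0.14946792 0.05557805] [-3.05250628e-05  9.40494548e-05 -8.17510124e-05]
```

View pics/wrist4.png

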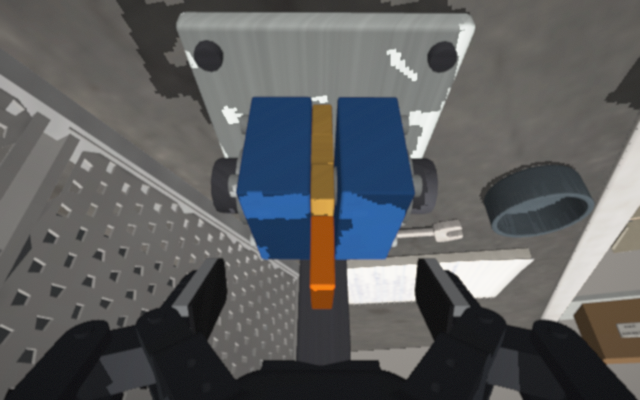

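View pics/scene4.png

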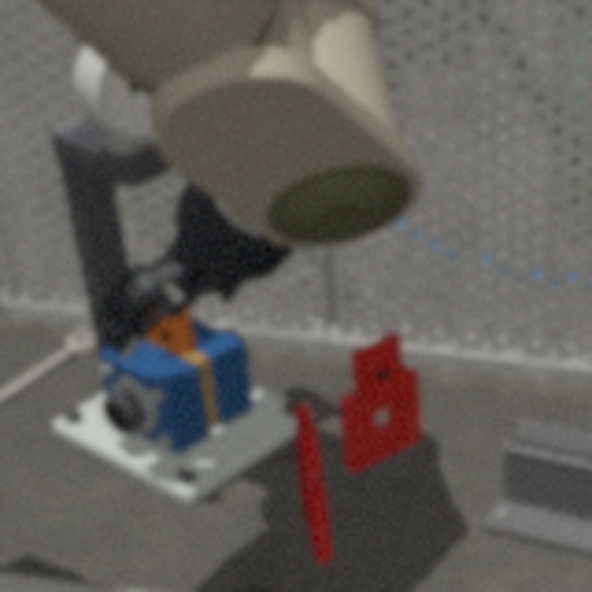

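The tab (cols 311–335, rows 213–307) sits midway between the open fingers. I'll close on it.

```bash
python3 - <<'E'
from h import *
from bench import env, kinematics, monitor, eyes
env.close_gripper(effort=70)
s=monitor.sense(); print(s["clock"],s["contact_force"],s["ft_torque"],s["finger_gap"],s["position"])
f=eyes.grab_frame("wrist"); cv2.imwrite(f"pics/w5.png",f["frame"][:,:,::-1])
E
```

```text
7.7083 [-2.86937686 -0.69816178  5.35265068] [-0.03411584  0.63382082  0.31862446] 0.10123886354673622 [0.49976046 0.25736818 0.08181903]
```

View pics/w5.png

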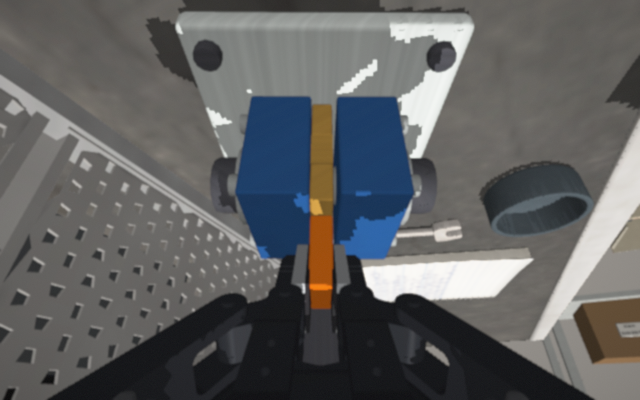

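```bash
python3 - <<'E'
from h import *
from bench import env, kinematics, monitor, eyes
p=[.4976,.2495,1.404]
M=tool(p[2],np.radians(40)); t=np.array(monitor.sense()["position"])
for d,v in ((.02,.04),(.105,.08)):
    env.movel(t-M[:,0]*d,velocity=v)
    s=monitor.sense(); print(s["clock"],s["contact_force"],s["ft_torque"],s["finger_gap"],s["position"])
for n in ("wrist","scene","top"):
    f=eyes.grab_frame(n); c=f["frame"][:,:,::-1]
    np.save(f"{n}6.npy",f,allow_pickle=True)
    if n!="wrist": c=cv2.resize(c[80:240,160:360],None,fx=3.7,fy=3.7,interpolation=cv2.INTER_CUBIC)
    cv2.imwrite(f"pics/{n}6.png",c)
E
```

```text
8.4083 [-4.7484131  -2.03517753  2.17260687] [-0.39769948  0.62404619  0.23147753] 0.10270754603567646 [0.49762334 0.24443823 0.09759332]
9.6167 [-0.6483396  -0.15992336 -1.91704449] [-0.54893042  0.0487929  -0.00603696] 0.10372503612275939 [0.4883813  0.19103294 0.16192887]
```

View pics/wrist6.png

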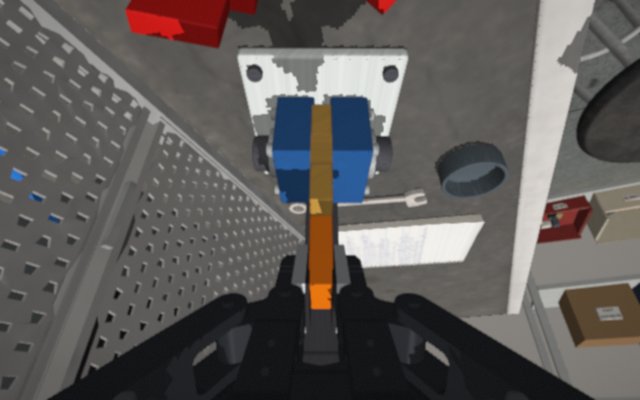

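View pics/scene6.png

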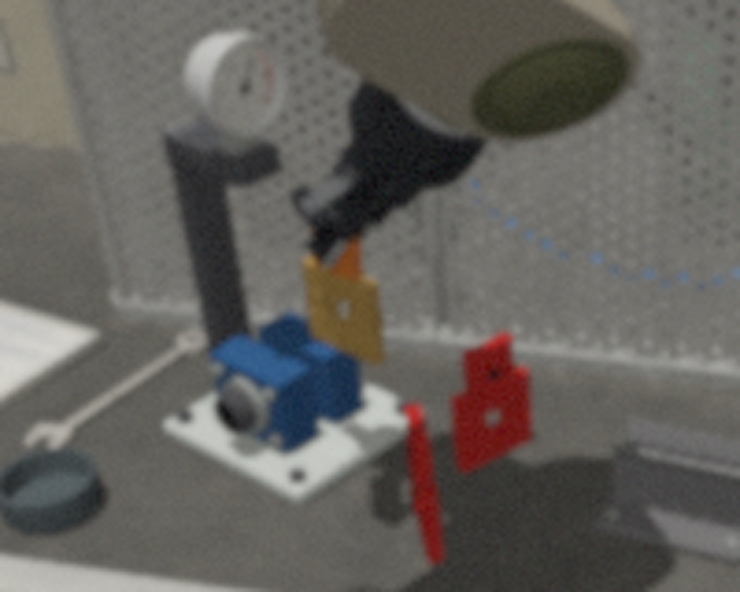

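```bash
cat >> h.py <<'E'
TH=np.radians(40)
# plate origin in tool frame (from grasp)
_M=tool(1.404,TH)
PT=_M.T@(toW([.4976,.2495,1.404],[.0003,-.0012,.012])[0]-np.array([.49976,.25737,.08182])); PT[2]=0
def tcp_for(st,z,dx=0,dy=0):
    M=tool(st[2],TH); return toW(st,[dx,dy,z])[0]-M@PT, M
E
python3 - <<'E'
from h import *
from bench import env, kinematics, monitor, eyes
print(PT)
M=tool(1.404,TH); s=monitor.sense(); t=s["position"]
env.movel(t+np.array([0,-.03,.06]),velocity=.15)
st=[.5368,-.0396,1.672]
t2,M2=tcp_for(st,.13)
env.movel(t2,velocity=.15,frame=q(M2))
env.hold(.2)
s=monitor.sense(); print(s["clock"],s["contact_force"],s["finger_gap"],s["position"]-t2)
for n in ("wrist","scene","top"):
    f=eyes.grab_frame(n); c=f["frame"][:,:,::-1]
    np.save(f"{n}7.npy",f,allow_pickle=True)
    if n!="wrist": c=cv2.resize(c[100:260,260:460],None,fx=3.7,fy=3.7,interpolation=cv2.INTER_CUBIC)
    cv2.imwrite(f"pics/{n}7.png",c)
E
```

```text
[0.04845902 0.05086943 0.        ]
12.0417 [ 0.37893266  0.47577228 -2.49286181] 0.10191025452648803 [-0.00010668  0.00039194  0.00017115]
```

View pics/wrist7.png

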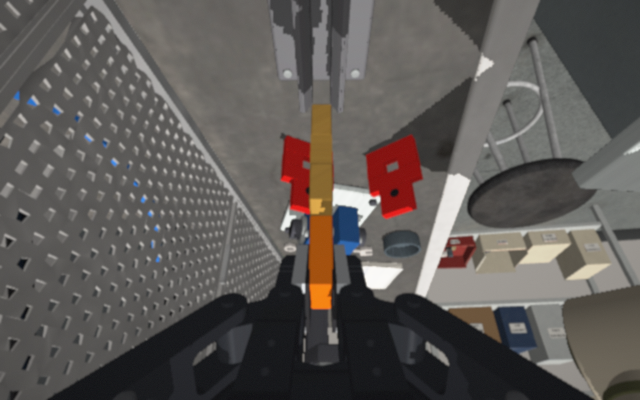

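View pics/scene7.png

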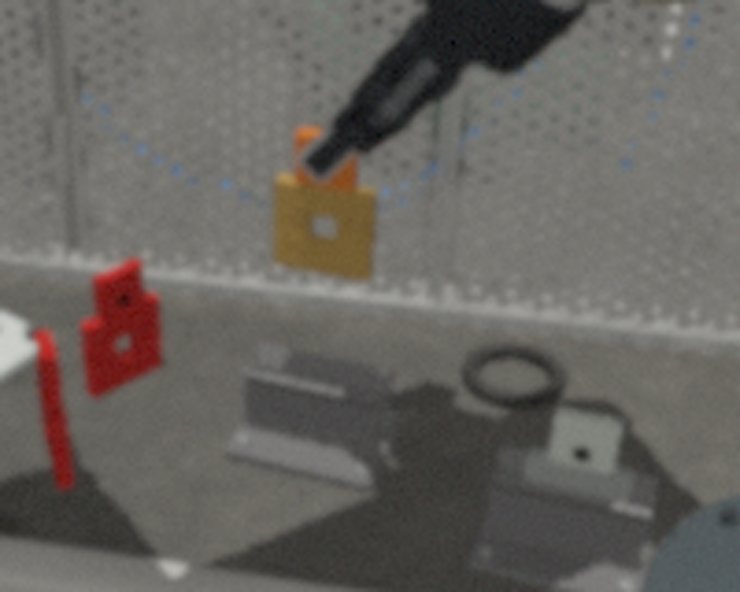

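View pics/top7.png

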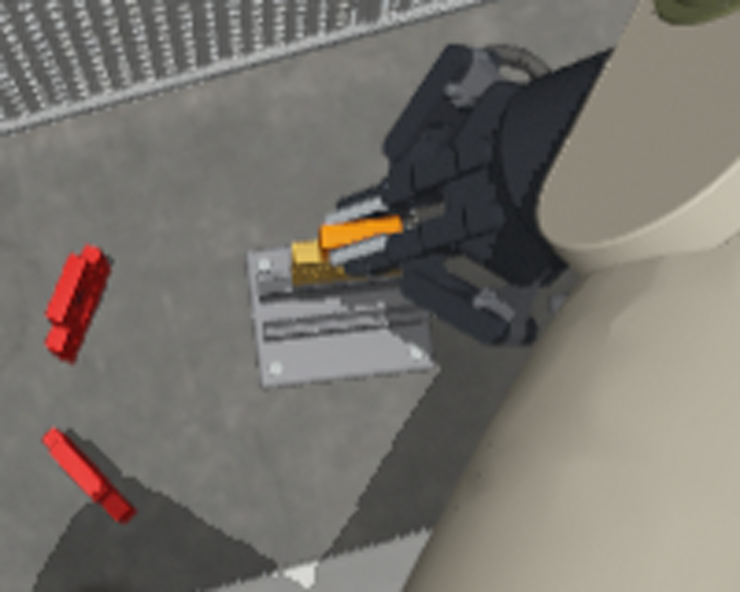

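```bash
cat > ov2.py <<'E'
from h import *
def ov2(f,st,plate,name,crop,s):
    x0,y0,x1,y1=crop
    a=cv2.resize(f["frame"][y0:y1,x0:x1,::-1],None,fx=s,fy=s,interpolation=cv2.INTER_CUBIC)
    def dots(p,L,col,dz=0):
        for u in (proj(f,toW(p,L)+[0,0,dz])-[x0,y0]+.5)*s-.5: cv2.circle(a,tuple(int(round(v)) for v in u),3,col,1)
    B=lambda xs,ys,zs:[(x,y,z) for x in xs for y in ys for z in zs]
    dots(st,B((-.05,.05),(-.04,.04),(.008,)),(0,255,0))
    dots(st,B((-.045,.045),(-.0075,.0075),(.008,.044)),(255,255,0))
    dots(st,B((-.045,.045),(-.019,-.0125,.0125,.019),(.055,)),(0,0,255))
    dots(plate,B((-.03,.03),(-.005,.005),(0,.058)),(255,0,255),plate[3])
    dots(plate,B((-.018,.018),(-.005,.005),(.058,.09)),(255,0,255),plate[3])
    cv2.imwrite(name,a)
E
python3 - <<'E'
from ov2 import *
st=[.5368,-.0396,1.672]; pl=st+[.13]
ov2(np.load("wrist7.npy",allow_pickle=True).item(),st,pl,"pics/w7o.png",(240,0,400,130),4.9)
ov2(np.load("top7.npy",allow_pickle=True).item(),st,pl,"pics/t7o.png",(310,140,410,220),7)
ov2(np.load("scene7.npy",allow_pickle=True).item(),st,pl,"pics/s7o.png",(310,120,410,240),5)
E
```

```text
(no output)
```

View pics/w7o.png

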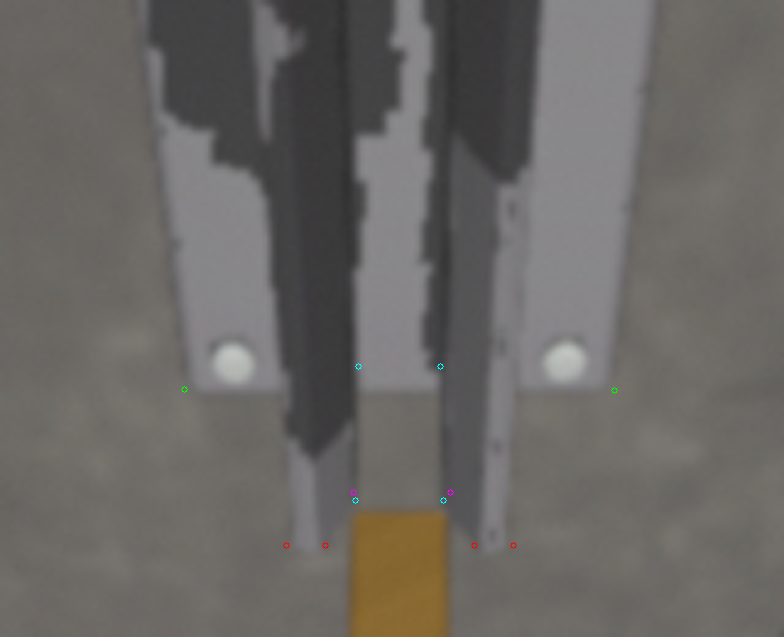

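View pics/t7o.png

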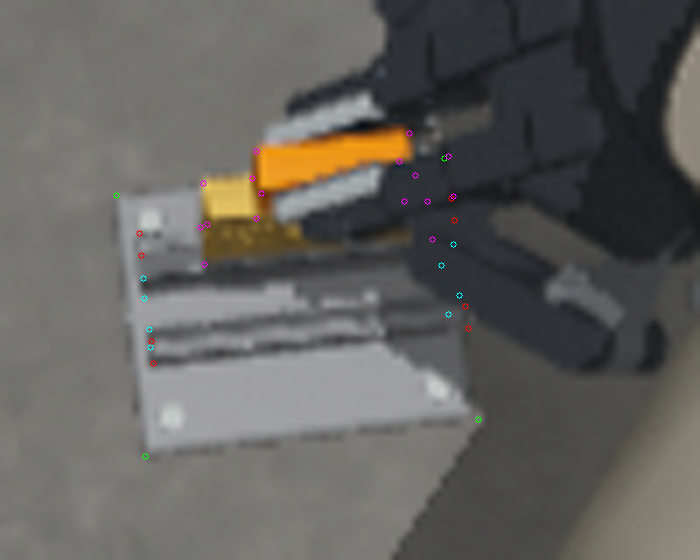

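View pics/s7o.png

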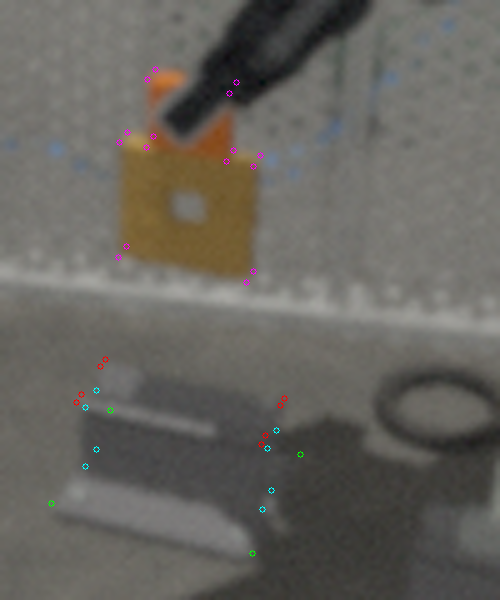

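```bash
python3 - <<'E'
from h import *
from bench import env, kinematics, monitor, eyes
st=[.5368,-.0396,1.672]
for z,v,g in ((.065,.12,15),(.016,.06,12),(.003,.025,6)):
    t,M=tcp_for(st,z); r=env.movel(t,velocity=v,guard=g)
    s=monitor.sense(); print(z,r,s["clock"],s["contact_force"],s["finger_gap"],s["position"]-t)
    if r: break
for n in ("wrist","scene"):
    f=eyes.grab_frame(n); c=f["frame"][:,:,::-1]
    if n!="wrist": c=cv2.resize(c[100:260,260:460],None,fx=3.7,fy=3.7,interpolation=cv2.INTER_CUBIC)
    cv2.imwrite(f"pics/{n}8.png",c)
E
```

```text
0.065 False 12.8833 [-0.00485357 -0.71172046 -1.62050244] 0.1051796941362552 [ 0.00033019 -0.00012928  0.00056769]
0.016 False 13.85 [-1.28848146  0.76139191 -1.99211508] 0.10348759198982226 [ 1.70650238e-04 -9.19106430e-05  2.96978119e-04]
0.003 True 14.25 [-0.07651345  0.06768587  3.91352457] 0.10247950897319984 [3.13822818e-04 7.65224723e-05 5.02474509e-03]
```

View pics/wrist8.png

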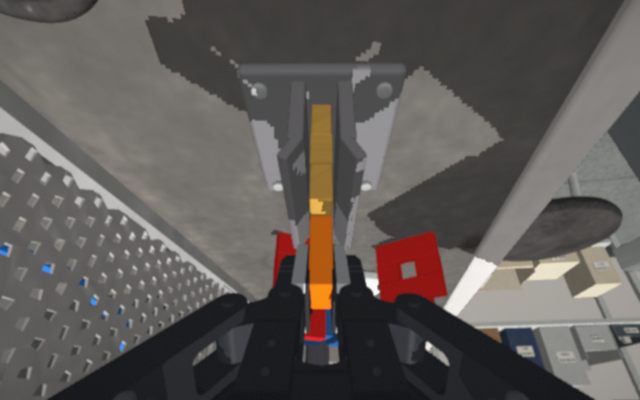

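View pics/scene8.png

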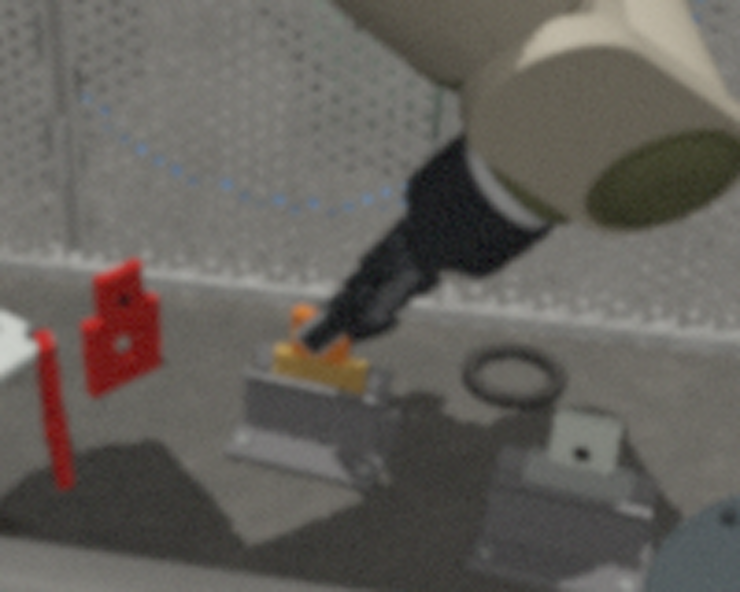

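Contact came at an underside height of about 8 mm, which is the slot floor. Releasing and backing off.

```bash
python3 - <<'E'
from ov2 import *
from bench import env, kinematics, monitor, eyes
env.release(); env.hold(.2)
s=monitor.sense(); print(s["clock"],s["contact_force"],s["finger_gap"])
M=tool(1.672,TH); t=s["position"]
print(env.movel(t-M[:,0]*.04,velocity=.08,guard=10)); env.movel(t-M[:,0]*.14,velocity=.15)
env.hold(.3); s=monitor.sense(); print(s["clock"],s["contact_force"])
st=[.5368,-.0396,1.672]; pl=st+[.008]
for n,cr,k in (("wrist",(200,20,440,260),3),("scene",(260,100,460,260),3.9),("top",(300,140,480,240),4)):
    f=eyes.grab_frame(n); np.save(f"{n}9.npy",f,allow_pickle=True)
    ov2(f,st,pl,f"pics/{n}9.png",cr,k)
E
```

```text
15.275 [-1.19414138  0.30477133  0.70853055] 1.0024270216754265
False
17.0417 [ 0.67203941 -0.69861815 -0.69441561]
```

View pics/wrist9.png

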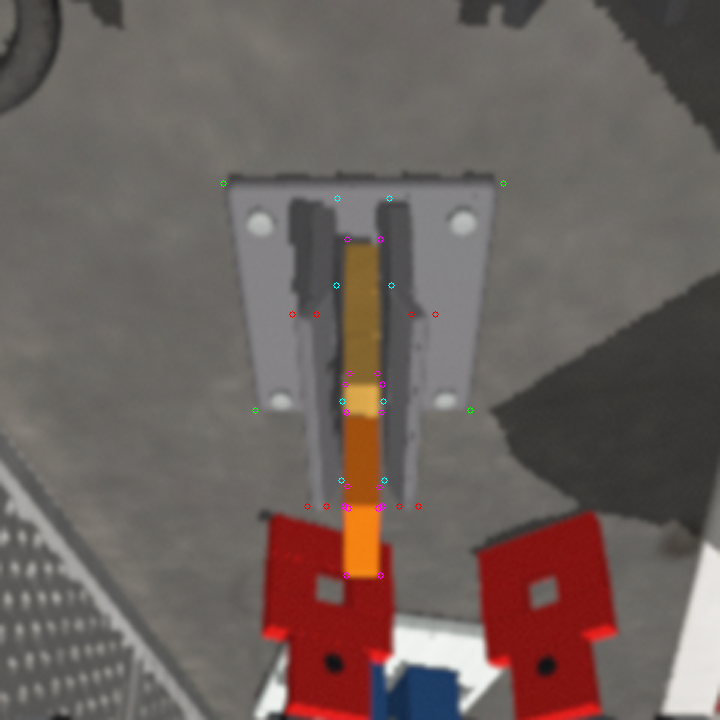

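View pics/scene9.png

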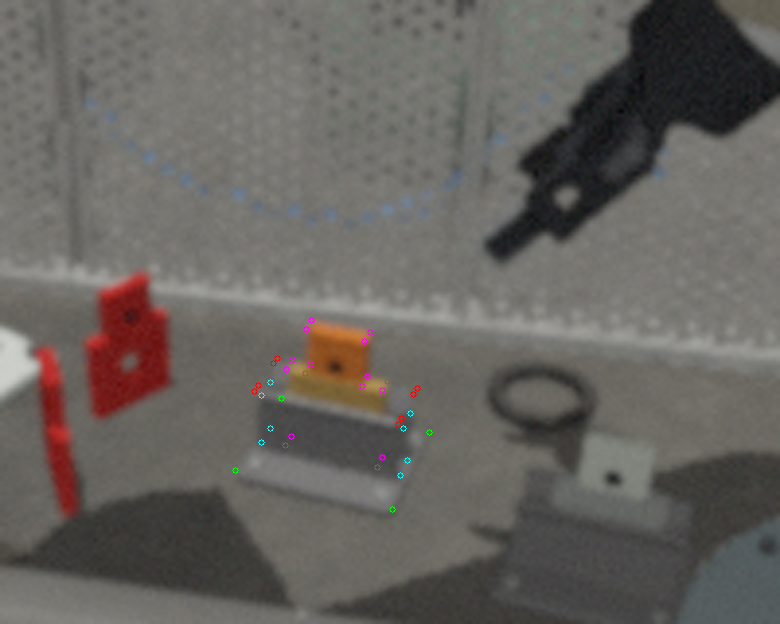

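View pics/top9.png

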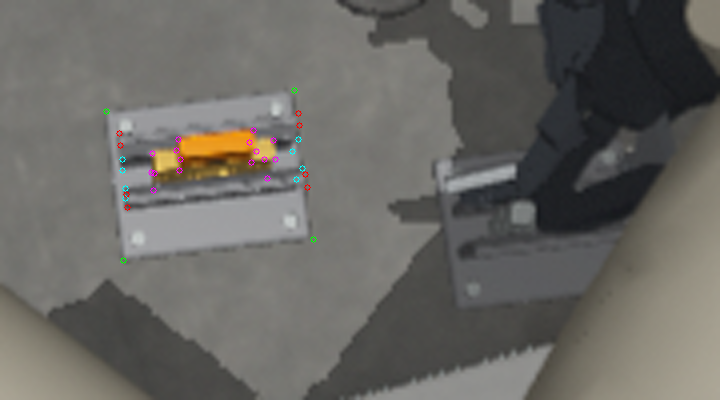

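The plate stands upright, down and centred, matching the predicted dots. The spare still stands in its own stand and the gripper is clear, so I'm handing in.

```bash
python3 - <<'E'
from bench import monitor, job
job.hand_in(); s=monitor.sense(); print(s["clock"],s["contact_force"])
E
```

```text
the job is handed in; nothing more can be done
the job is handed in; nothing more can be done
```

I handed the job in at about 17 s on the robot's clock, with the brass plate standing in the empty stand. No verdict is reported back.

**What I did:** I gripped the tab at a 40° slant with the wrist towards -x and drew the plate out along that slant, upright, until its underside was about 80 mm higher than it started. I then carried it over the red look-alikes, above their height, and lowered it into the empty stand until it touched the slot floor. After letting go I backed off along the slant.

**Last checks:**
- **Seating:** the lowering stopped on contact with the underside about 8 mm up, which is the slot floor.
- **Position:** in all three cameras the released plate matches an upright, seated plate centred in the slot to about 2 mm.
- **Other objects:** the spare still stood in its own stand, and the red look-alikes stood where they were. I judged these by eye and did not measure how far the spare might have moved.
- **Forces:** wrist force readings stayed at about 6 N or below at every check. That includes after closing the gripper and after the pull; I did not record a peak between checks.

**Disagreements:**
- In the wrist and top pictures some outlines measured about 4% smaller than the stated sizes. This was symmetric, so the centres were not affected.
- Along the slot, the wrist view put the carried plate about 2 mm from my prediction. The limit is 18 mm.

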